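# Lock the T-stud into the watch-case holder

## Task

The case holder is missing its fourth post. Take the wing-headed T-stud from the rack, pass its crossbar through the open slot in the holder plate until its collar rests on the plate, then give it a quarter turn either way so the crossbar locks under the plate, and let go with the stud standing near the middle of the slot. Do not press on the watch, and leave the round-headed spare post in the rack and undisturbed.

Things in the scene. Friction and masses are not known exactly. Their poses are not given: they have to be found in the camera images.
- stud_grip (a point): Centre of the wing grip of the loose white T-stud (about 50 g; sizes in mm): a flat upright plate 34 long (x) x 12 thick (y) x 24 high, z up. Under the wing: neck 14 diameter; collar 26 diameter, 4 thick, its underside 36 below this point; steel shank. Starts upright in one of the rack's two slots, collar on the rack's top, wing along the slot; lifts straight out. Same after a half turn about z.
- stud_bar (a point): Centre of the steel crossbar at the T-stud's foot, 52.5 mm below the wing's centre on the stud's axis. Bar 30 mm long (x, parallel to the wing) x 9 wide (y) x 8 high. Between its top and the collar's underside are 12.5 mm of shank, 8 mm diameter.
- slot (a point): Centre of the open slot, at the top face (40 mm above the table) of the holder's plate; x along the slot, z up. Slot 37 long x 14 wide, through the 10 thick plate; 18 free below it, so the crossbar turns there (2.5 play with the collar down). The holder is a fixed aluminium-topped block 130 x 130; slot in one corner, 37 from the middle both ways; round posts 23 high in the others, 74 off along +x and -y.
- watch: Open steel watch case 42 mm diameter, fixed in a black cushion ring (70 diameter, 8 high) in the middle of the holder plate. Origin at the centre of the case's underside, 8 above the plate; the watch's top is 15 above the plate. Horizontally 52 from the slot centre. Not to be pressed on.
- rack: Fixed black block (mm) 70 (x) x 140 (y) x 40 high, origin at the centre of its underside. Two slots 37 (along x) x 14 in its top, 36 either side of its centre along y, 30 deep; one holds the T-stud, the other the spare post (which is which varies).
- spare_head (a point): Loose round-headed white spare post (mm: 22 to 26 diameter, 23 high above the rack top, 40 g) standing in the other slot of the rack, 72 from the T-stud. This point is in the post's head, 18 above the rack's top. To be left alone.
Not all that is in view belongs to the job. Leave any blue look-alike of the part that bears stud_grip alone. What is shaped like the part that bears slot but blue is not meant.

How it is judged:
On the way:
1. the crossbar is passed down through the open slot, the wing along the slot (x of stud_grip in the frame of slot between -0.01 and 0.01 m and y of stud_grip in the frame of slot between -0.006 and 0.006 m and z of stud_grip in the frame of slot below 0.041 m and angle between the x axis of stud_grip and the x axis of slot, either way round below 0.4 rad).
At the end, for the whole second after the job is handed in: The T-stud stands upright (within 0.1 rad) in the open slot, collar down on the plate (grip centre 36 mm above it, within 2 mm), within 10 mm of the slot's middle along it and 6 mm across it, its crossbar turned across the slot (within 0.35 rad of square), released and at rest (x of stud_grip in the frame of slot between -0.01 and 0.01 m and y of stud_grip in the frame of slot between -0.006 and 0.006 m and z of stud_grip in the frame of slot between 0.034 and 0.038 m and angle between the x axis of stud_grip and the y axis of slot, either way round below 0.35 rad and angle between stud_grip's own z axis and vertical below 0.1 rad and linear speed of stud below 0.02 m/s); the robot touches nothing.
It fails at once if the watch is pressed with more than 4 N (contact force between any of the fingers, the arm, stud and watch above 4 N).
It fails at once if the spare post is moved by more than 15 mm (distance of spare_head from where it was at the start of the episode above 0.015 m).
It also fails if it takes over 43 s, if anything falls off the work surface, if the arm or the gripper's body presses on something with over 40 N, if the wrist force passes 120 N, or if a joint passes its speed limit or range.

## Robot

A 7-joint arm with a two-finger parallel gripper is mounted at the origin on the work surface. World frame = base frame: x ahead of the robot, y to its left, z up, the work surface at z = 0. Lengths are in m, angles in rad, forces in N, time in s.
With the tool pointing down it reaches from about 0.4 to 0.925 m from the base axis. Payload 5.6 kg.
Tool frame: the origin (TCP) lies on the mounting face of the last link; the fingertips stand 173 mm ahead of it and the grasp point (between the pads) lies 155 mm ahead of it; z points along the fingers, x is the direction in which the jaws open and shut, and the axes are right-handed (so a half turn about z gives the same grasp; the last joint's range is limited). The gripper opens to 85 mm and grips with 20 to 120 N. Pads are 22 mm wide; open, the fingers measure 114 mm over their backs; the gripper's body (76 mm by 85 mm) begins 54 mm behind the grasp point. The pads swing forward as they close: fully open they stand 13 mm farther back than shut.
Start: joints at [1.277, 0.468, -0.012, 1.603, 0.006, 1.071, -0.056], TCP at [0.161, -0.63, 0.405] pointing down, gripper open.
Joint ranges: [-2.53, 2.53], [-0.31, 2.02], [-1.57, 1.55], [0.28, 2.44], [-1.29, 4.43], [0.15, 1.84], [-2.92, 2.92]. Speed limits (rad/s): [2.57, 2.57, 3.14, 3.14, 3.14, 3.14, 3.14].

## Interface

Orientations are given as a unit quaternion [w, x, y, z].
In Python, from cell import r gives the robot as it stands.
- The arm moves only by the tool jog_arm, never from a script. Its argument "motion" is text: rows parted by semicolons, each of 5 numbers parted by spaces: the finger opening in cm, from 0 to 8.54, then the shift along the tool's x, y, z in cm, then the turn about the tool's z in rad. In form: gripper tx ty tz twist; .... A call has 1 to 20 rows; each row is the pose to reach, as a shift and turn from the pose commanded when the call began, along the tool's axes at that moment; what a row does not reach only later rows make up. A row lasts 1/10 s, in which the tool goes at most 50 mm and 8.59 degrees, less where a joint would pass 70% of its speed; a pose out of reach is approached as far as the arm can. A call with a gripper value outside its range is refused whole. The fingers move at their own pace and stop on an object; "squeeze" is the grip in N (left out, the last holds). Time passes only in rows, so rows that repeat a pose let the fingers close. It gives the time, the measured TCP pose, the force and the opening at its end, in the units of the state.
- r.read_state(): the state, without advancing time (a new reading comes with each control period).
- r.get_image(name): name is "side" or "top" or "wrist"; returns the picture (400x640x3 uint8, red, green, blue); there is no depth.
- r.camera_params(name): a dict with "mtx" (3x3 intrinsics, pixels), "distortion" ([k1, k2, p1, p2, k3] as OpenCV has them; the pictures are not rectified), "R" (3x3) and "t" (3): a world point X has camera coordinates R X + t. Camera axes: x right, y down, z forward; pixel columns grow to the right and rows downward; lengths in m; the calibration is good to about 2 mm. A picture is of the moment at which its call begins: read the wrist's pose just before it. camera_params takes no time and is no camera call; for the wrist camera it gives the pose at the moment of the call.
- r.job_done(): hands the job in, once; it reports no verdict.
The state is a dict: "t": time; "q": joint angles; "joint_vel": joint speeds; "effort": joint torques, N m; "tcp_pos": TCP position; "ee_rot": TCP orientation; "ft_force": force on the tool from outside, world axes, zero at the start; "torque": the same for the moment, N m; "grip_width": opening from 0.0 (shut) to 1.0 (fully open).
Only numpy, scipy, OpenCV 4.12 (cv2) and the standard library are available. Lean on these libraries where they do the work, as an engineer would, in place of code of your own. Each camera call takes 0.05 s, during which the arm holds its last target. There are 200 camera calls.

## Working session

There is one attempt and no reset: what is moved stays moved. The work goes in short steps, Python scripts to look and compute and a tool call to move; the robot and the scene stay as the last step left them, time stands still between calls to the robot, and variables do not carry over. Pictures are saved under pics/ and viewed, about 8 in all and at most 12, crops included, and the job is handed in when it is done.

Besides the shell and the picture viewer there is one more tool, called after ">>>" in YAML: its name, and indented under it one key for each argument. jog_arm: Moves the arm, as the interface text tells. Its arguments: {"type":"object","properties":{"motion":{"type":"string"},"squeeze":{"type":"number"}},"required":["motion"]}

```bash
mkdir -p pics; ls
cat > h.py <<'E'
import numpy as np, cv2
from cell import r
def snap(n,f):
    p=r.camera_params(n); im=cv2.cvtColor(r.get_image(n),cv2.COLOR_RGB2BGR)
    cv2.imwrite('pics/'+f+'.png',im); return im,p
def ray(p,px,z):
    K=np.array(p['mtx']);R=np.array(p['R']);t=np.array(p['t'])
    u=cv2.undistortPoints(np.array(px,float).reshape(-1,1,2),K,np.array(p['distortion'],float)).reshape(-1,2)
    d=np.c_[u,np.ones(len(u))]@R; c=-R.T@t
    return c+d*((z-c[2])/d[:,2])[:,None]
def proj(p,X):
    R=np.array(p['R']);return cv2.projectPoints(np.array(X,float).reshape(-1,3),cv2.Rodrigues(R)[0],np.array(p['t'],float),np.array(p['mtx']),np.array(p['distortion'],float))[0].reshape(-1,2)
E
python3 - <<'E'
from h import *
a,p=snap('top','top0');b,q=snap('side','side0')
for p in(p,q):print(-np.array(p['R']).T@np.array(p['t']),np.array(p['R'])[2])
print(r.read_state())
E
```

```text
pics
[ 0.30841046 -0.17292387  1.3726412 ] [ 1.07664072e-01  8.58697856e-04 -9.94186959e-01]
[-0.16610424  0.48149814  0.73923827] [ 0.54171962 -0.59673097 -0.59198987]
{'t': 0.1, 'q': array([ 1.27701124,  0.46831242, -0.01164169,  1.60354671,  0.00599901,
        1.07139852, -0.05630898]), 'joint_vel': array([ 0.00065056, -0.00198436, -0.00126832, -0.00206805,  0.00062131,
       -0.00215288, -0.00080824]), 'effort': array([ 7.25988230e-04, -5.33522630e+01,  2.15208333e-02, -2.51968557e+01,
        1.14800545e-02,  4.25437291e-03,  3.28754061e-05]), 'tcp_pos': array([ 0.16122566, -0.62945046,  0.40381196]), 'ee_rot': array([-4.59872415e-04,  7.89976531e-01, -6.13136540e-01, -6.72956506e-04]), 'ft_force': array([ 0.5061754 , -1.53867123,  0.10024297]), 'torque': array([-0.00591377, -0.00202276,  0.02236714]), 'grip_width': 1.0003793494274043}
```

View pics/top0.png

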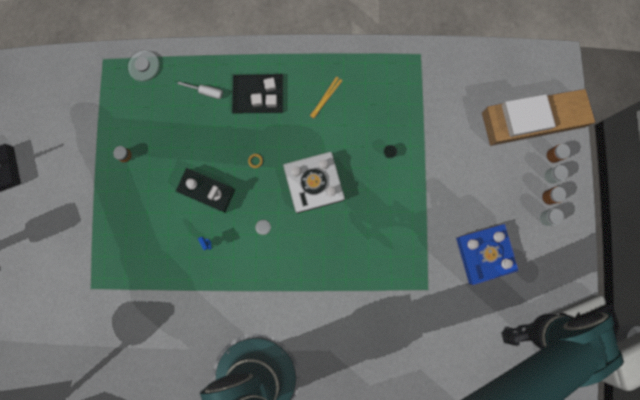

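View pics/side0.png

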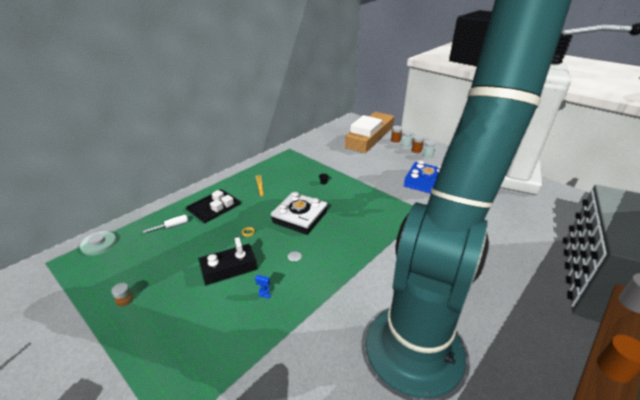

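Top view: the rack is at (206,190), with the wing stud at about (215,193) and the round spare at (191,184). The white holder is at (314,182) with its open slot near (305,199). The blue holder (488,253) and blue stud (205,242) are decoys. I'll confirm this in one enlarged crop and measure.

Run:
```python
from h import *
im=cv2.imread('pics/top0.png');p=r.camera_params('top')
c=cv2.resize(im[140:225,165:355],None,fx=4,fy=4,interpolation=cv2.INTER_CUBIC)
s=cv2.imread('pics/side0.png');d=cv2.resize(s[180:300,190:340],(400,320)[:2],interpolation=cv2.INTER_CUBIC)
o=np.zeros((340+320,760,3),np.uint8);o[:340]=c;o[340:,:400]=d;cv2.imwrite('pics/c1.png',o[:600])
h=cv2.cvtColor(im,cv2.COLOR_BGR2HSV)
print('stud,spare',ray(p,[[215,193],[191,184]],[.076][0]))
print('slot',ray(p,[[305,199]],.04),'holder',ray(p,[[314,182]],.04))
# rack blob
roi=np.zeros(im.shape[:2],np.uint8);roi[160:220,170:245]=1
for nm,m in(('rack',(h[...,2]<60)&(roi>0)),):
    cs=cv2.findContours(m.astype(np.uint8),0,2)[0];k=max(cs,key=cv2.contourArea);print(nm,cv2.minAreaRect(k),ray(p,cv2.boxPoints(cv2.minAreaRect(k)),.04))
roi[:]=0;roi[145:220,275:350]=1
m=(h[...,2]>120)&(h[...,1]<60)&(roi>0)
cs=cv2.findContours(m.astype(np.uint8),0,2)[0];k=max(cs,key=cv2.contourArea);B=cv2.boxPoints(cv2.minAreaRect(k));print(B,ray(p,B,.04))
```

```text
stud,spare [[0.4805592  0.09696301 0.076     ]
 [0.50433125 0.16026179 0.076     ]]
slot [[ 0.46830112 -0.13270846  0.04      ]] holder [[ 0.51305962 -0.15632875  0.04      ]]
rack ((205.91546630859375, 189.10922241210938), (54.558982849121094, 26.933334350585938), 23.702646255493164) [[0.49275902 0.21105727 0.04      ]
 [0.55883456 0.18354804 0.04      ]
 [0.49894609 0.04800193 0.04      ]
 [0.43394431 0.07571033 0.04      ]]
[[281.91537 164.02307]
 [330.90768 150.66153]
 [344.08463 198.9769 ]
 [295.09232 212.33844]] [[ 0.56139424 -0.07191425  0.04      ]
 [ 0.59663067 -0.20121203  0.04      ]
 [ 0.46792414 -0.23473713  0.04      ]
 [ 0.43344114 -0.1068652   0.04      ]]
```

View pics/c1.png

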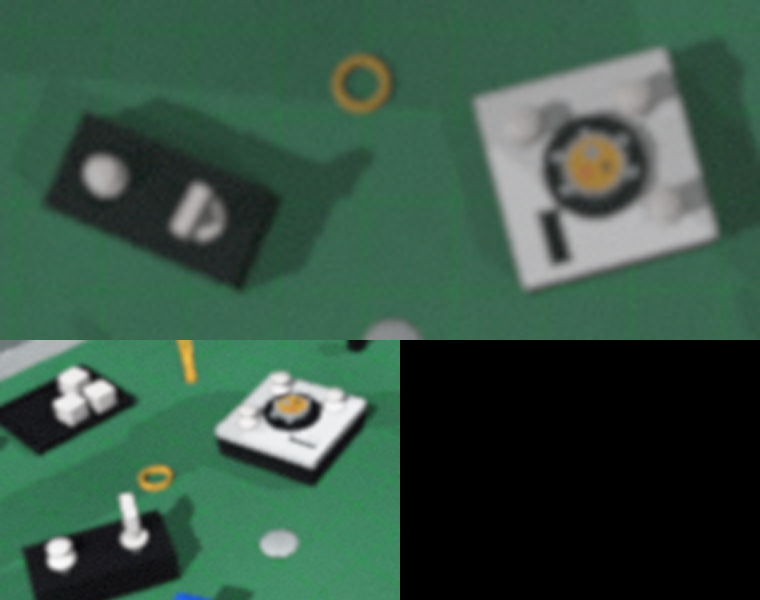

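The crop confirms it. The flat upright wing with the collar peeking out, at (213,192), is the T-stud, and the round one at (191,184) is the spare. The holder's open slot is at (304,199). I'll go over the slot for a closer look on the way.

```bash
cat >> h.py <<'E'
from scipy.spatial.transform import Rotation as Ro
def rel(pos,yawdeg,s=None):
    "shift in tool axes (cm) and twist (rad) from the measured pose to world TCP pos, tool x yaw"
    s=s or r.read_state();w,x,y,z=s['ee_rot'];R=Ro.from_quat([x,y,z,w]).as_matrix()
    d=R.T@(np.array(pos)-s['tcp_pos']);yaw=np.degrees(np.arctan2(R[1,0],R[0,0]))
    tw=-np.radians((yawdeg-yaw+180)%360-180)
    print('shift cm',d.round(4)*100,'twist',round(tw,3),'yaw',yaw.round(2),'tilt',np.degrees(np.arccos(-R[2,2])).round(2));return d,tw
E
python3 - <<'E'
from h import *
rel([.42,-.32,.38],-75.4);rel([.47,-.13,.33],-75.4);rel([.482,.097,.33],-114)
p=r.camera_params('wrist');print(-np.array(p['R']).T@np.array(p['t']),np.array(p['R'])[2],p['mtx'])
E
```

```text
shift cm [-23.55 -32.75   2.42] twist -0.004 yaw -75.63 tilt 0.09
shift cm [-40.71 -42.31   7.44] twist -0.004 yaw -75.63 tilt 0.09
shift cm [-62.4  -49.1    7.48] twist 0.67 yaw -75.63 tilt 0.09
[ 0.22525463 -0.61250322  0.37418611] [-0.25470317 -0.06372603 -0.96491725] [[359.79279334   0.         310.07875165]
 [  0.         359.79279334 202.20990686]
 [  0.           0.           1.        ]]
```

>>> jog_arm:
  motion: "3 -12 -17 1.2 0; 3 -12 -17 1.2 0; 3 -12 -17 1.2 0; 3 -12 -17 1.2 0; 3 -23.5 -32.7 2.4 0; 3 -23.5 -32.7 2.4 0; 3 -23.5 -32.7 2.4 0; 3 -23.5 -32.7 2.4 0; 3 -23.5 -32.7 2.4 0; 3 -40.7 -42.3 7.4 0; 3 -40.7 -42.3 7.4 0; 3 -40.7 -42.3 7.4 0; 3 -40.7 -42.3 7.4 0; 3 -40.7 -42.3 7.4 0; 3 -40.7 -42.3 7.4 0; 3 -40.7 -42.3 7.4 0; 3 -40.7 -42.3 7.4 0"

```text
t: 1.8
tcp_pos: [0.4698, -0.1324, 0.3309]
ee_rot: [0.0, 0.789, -0.614, 0.0]
ft_force: [0.2, -0.5, 0.4]
grip_width: 0.347
```

Run:
```python
from h import *
s=r.read_state();a,p=snap('wrist','w1')
import pickle;pickle.dump(p,open('w1.pkl','wb'))
print(s['t'],s['tcp_pos'],s['grip_width']);print(proj(p,[[.4697,-.1272,.04],[.5148,-.1537,.04]]))
rel([.482,.097,.33],-114)
```

```text
1.8 [ 0.4697711  -0.13235673  0.33089554] 0.3473912111523387
[[303.65153002 194.48007527]
 [354.28243641 144.38988935]]
shift cm [-21.92  -6.8    0.07] twist 0.666 yaw -75.82 tilt 0.04
```

View pics/w1.png

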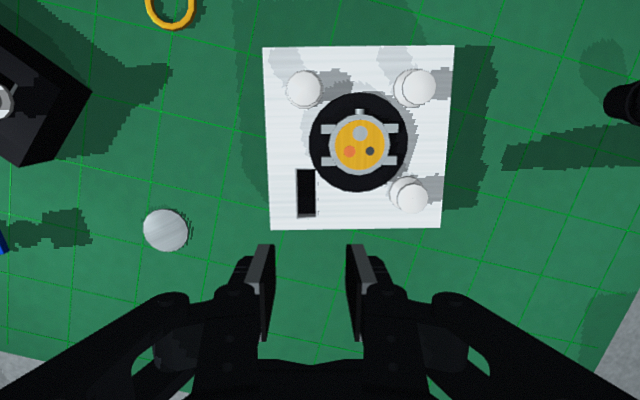

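The wrist view shows the holder clearly, with the open slot at about (306,193) and the plate corners at (263,47), (455,45), (441,228) and (270,230). I'll measure these by mask and move over the rack.

Run:
```python
from h import *
import pickle
p=pickle.load(open('w1.pkl','rb'));im=cv2.imread('pics/w1.png');g=cv2.cvtColor(im,cv2.COLOR_BGR2GRAY)
m=np.zeros_like(g);m[160:224,285:330]=g[160:224,285:330]<110
cs=cv2.findContours(m,0,2)[0];
for k in cs:
    if cv2.contourArea(k)>200 and cv2.boundingRect(k)[0]<310:
        B=cv2.boxPoints(cv2.minAreaRect(k));print(B);W=ray(p,B,.04);print(W.round(4),W.mean(0))
m=np.zeros_like(g);h=cv2.cvtColor(im,cv2.COLOR_BGR2HSV);m[30:238,240:470]=((h[...,1]<50)&(g>125))[30:238,240:470]
k=max(cv2.findContours(m,0,2)[0],key=cv2.contourArea);k=cv2.approxPolyDP(cv2.convexHull(k),6,True)
W=ray(p,k.reshape(-1,2),.04);print(k.reshape(-1,2),W.round(4),W.mean(0))
```

```text
[[297. 160.]
 [329. 160.]
 [329. 216.]
 [297. 216.]]
[[ 0.4937 -0.1163  0.04  ]
 [ 0.4994 -0.1389  0.04  ]
 [ 0.458  -0.1499  0.04  ]
 [ 0.4521 -0.1263  0.04  ]] [ 0.47579785 -0.13286724  0.04      ]
[[453  45]
 [439 227]
 [270 229]
 [262  48]] [[ 0.596  -0.2004  0.04  ]
 [ 0.4701 -0.2345  0.04  ]
 [ 0.4369 -0.1087  0.04  ]
 [ 0.5621 -0.0753  0.04  ]] [ 0.5162795  -0.15470663  0.04      ]
```

>>> jog_arm:
  motion: "3 -21.9 -6.8 0 0.66; 3 -21.9 -6.8 0 0.66; 3 -21.9 -6.8 0 0.66; 3 -21.9 -6.8 0 0.66; 3 -21.9 -6.8 0 0.66; 3 -21.9 -6.8 0 0.66; 3 -21.9 -6.8 0 0.66; 3 -21.9 -6.8 0 0.66; 3 -21.9 -6.8 0 0.66"

```text
t: 2.75
tcp_pos: [0.4818, 0.0963, 0.3306]
ee_rot: [-0.0, -0.547, 0.837, -0.0]
ft_force: [-0.3, -1.1, 0.9]
grip_width: 0.352
```

Run:
```python
from h import *
s=r.read_state();a,p=snap('wrist','w2')
import pickle;pickle.dump(p,open('w2.pkl','wb'))
print(s['t'],s['tcp_pos'],s['grip_width'])
```

```text
2.75 [0.48184746 0.09629993 0.33061185] 0.35225700884895117
```

View pics/w2.png

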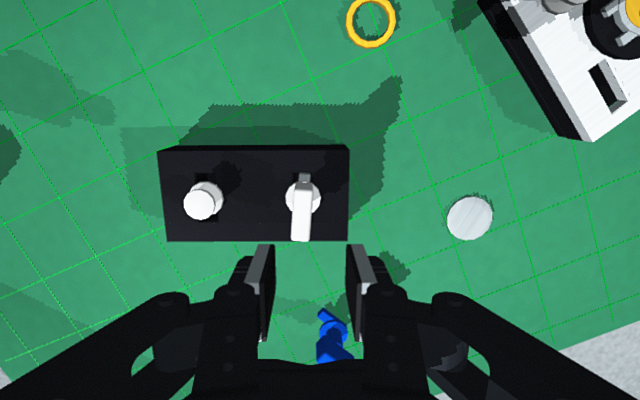

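This shows the rack with the round spare at (203,200) and the wing stud at about (301,212), where the bright top face spans rows 185–241. The blue stud (332,340) stays clear. I'll measure the wing top on its plane at z=0.088.

Run:
```python
from h import *
import pickle
p=pickle.load(open('w2.pkl','rb'));im=cv2.imread('pics/w2.png');g=cv2.cvtColor(im,cv2.COLOR_BGR2GRAY)
print(g[172:246:3,301]);print(g[225,284:320])
m=np.zeros_like(g);m[210:246,280:325]=(g>170)[210:246,280:325]
k=max(cv2.findContours(m,0,2)[0],key=cv2.contourArea);print(k.reshape(-1,2).min(0),k.reshape(-1,2).max(0))
h=cv2.cvtColor(im,cv2.COLOR_BGR2HSV)
m=np.zeros_like(g);m[148:250,150:352]=(g<60)[148:250,150:352]
k=cv2.convexHull(max(cv2.findContours(m,0,2)[0],key=cv2.contourArea));k=cv2.approxPolyDP(k,4,True).reshape(-1,2)
print(k,ray(p,k,.04).round(4))
cv2.imwrite('pics/c2.png',cv2.resize(im[165:250,260:345],None,fx=6,fy=6,interpolation=cv2.INTER_CUBIC))
print(proj(p,[[.4818,.0967,.088]]))
```

```text
[ 45 124 122 104  97  99 192 252 250 250 250 250 250 250 250 250 250 250
 250 250 250 250 250 198 128]
[ 31  32  31  32  31  22  37 158 246 251 251 251 251 251 250 250 250 250
 250 250 250 249 250 249 243 218 147  42  24  27  31  31  29  30  29  30]
[291 210] [314 241]
[[349 149]
 [346 240]
 [167 240]
 [157 151]] [[0.5026 0.0566 0.04  ]
 [0.4384 0.085  0.04  ]
 [0.4942 0.2124 0.04  ]
 [0.5574 0.1848 0.04  ]]
[[309.74903297 215.15466892]]
```

View pics/c2.png

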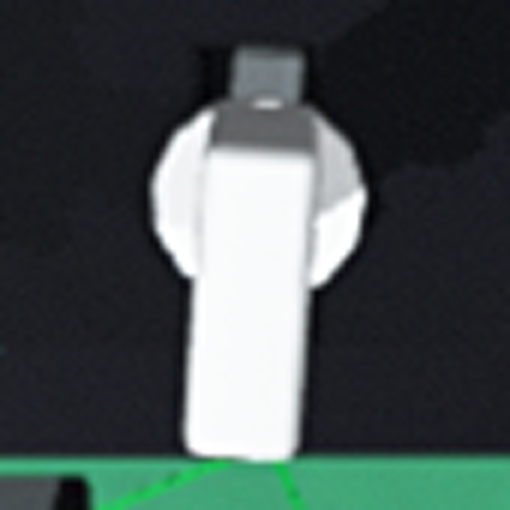

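Run:
```python
from h import *
import pickle
p=pickle.load(open('w2.pkl','rb'))
W=ray(p,[[294.7,190],[313,190],[309.5,241.3],[291,240.8]],.088);print(W.round(4),W.mean(0).round(4))
a=(W[0]+W[1]-W[2]-W[3])/2;print(np.degrees(np.arctan2(a[1],a[0])),np.linalg.norm(a),np.linalg.norm(W[1]-W[0]))
c=W.mean(0)[:2]
rel([*c,.076+.155+.05],np.degrees(np.arctan2(a[1],a[0]))-90)
rel([*c,.076+.155+.004],-113.4)
p=pickle.load(open('w1.pkl','rb'));print(ray(p,[[306.5,193]],.04),proj(p,[[.4710,-.1285,.04]]))
```

```text
[[0.5001 0.0987 0.088 ]
 [0.4957 0.0885 0.088 ]
 [0.466  0.1038 0.088 ]
 [0.471  0.1144 0.088 ]] [0.4832 0.1013 0.088 ]
-27.849952936381577 0.033219475566966715 0.011123123817128404
shift cm [-0.5   0.07  4.96] twist 0.074 yaw -113.64 tilt 0.04
shift cm [-0.5   0.07  9.56] twist -0.004 yaw -113.64 tilt 0.04
[[ 0.47132613 -0.12899088  0.04      ]] [[305.7572294  193.25530687]]
```

>>> jog_arm:
  motion: "3 -0.5 0.1 2 0.07; 3 -0.5 0.1 4 0.07; 3 -0.5 0.1 6 0.07; 3 -0.5 0.1 7 0.07; 3 -0.5 0.1 8 0.07; 3 -0.5 0.1 9 0.07; 3 -0.5 0.1 9.6 0.07; 3 -0.5 0.1 9.6 0.07; 3 -0.5 0.1 9.6 0.07"

```text
t: 3.7
tcp_pos: [0.4828, 0.1036, 0.2349]
ee_rot: [0.0, -0.519, 0.855, -0.0]
ft_force: [0.5, 0.5, 0.1]
grip_width: 0.353
```

>>> jog_arm:
  motion: "0.6 0 0 0 0; 0.6 0 0 0 0; 0.6 0 0 0 0; 0.6 0 0 0 0; 0.6 0 0 0 0; 0.6 0 0 0 0"
  squeeze: 40

```text
t: 4.3
tcp_pos: [0.4829, 0.1036, 0.2351]
ee_rot: [0.0, -0.519, 0.855, -0.0]
ft_force: [-1.2, -0.5, 6.0]
grip_width: 0.132
```

Run:
```python
from h import *
s=r.read_state();print(s['t'],s['tcp_pos'],s['grip_width'],s['ft_force']);a,p=snap('wrist','w3')
rel([.4711,-.1288,.3],-75)
```

```text
4.3 [0.48289958 0.103565   0.23512932] 0.13171917321953594 [-1.19314987 -0.46171823  6.02874312]
shift cm [21.16 -9.67 -6.49] twist -0.741 yaw -117.46 tilt 0.04
```

View pics/w3.png

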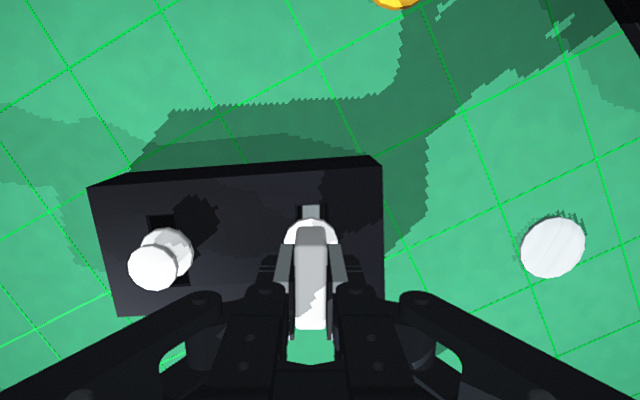

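The wing is held (opening about 11 mm, plate 12 mm) and the spare at (155,265) is untouched. Lifting straight out.

>>> jog_arm:
  motion: "0.6 0 0 -0.5 0; 0.6 0 0 -1.5 0; 0.6 0 0 -3 0; 0.6 0 0 -5 0; 0.6 0 0 -7 0; 0.6 0 0 -7 0; 0.6 0 0 -7 0"

```text
t: 5.05
tcp_pos: [0.4826, 0.1035, 0.3051]
ee_rot: [0.0, -0.519, 0.855, -0.0]
ft_force: [0.1, 0.6, -1.5]
grip_width: 0.13
```

Run:
```python
from h import *
s=r.read_state();print(s['t'],s['tcp_pos'],s['grip_width'],s['ft_force'])
rel([.4711,-.1288,.305],-75)
a,p=snap('wrist','w4')
cv2.imwrite('pics/c4.png',cv2.resize(a[170:390,190:430],None,fx=2.5,fy=2.5))
```

```text
5.05 [0.48262557 0.10349599 0.30512698] 0.1300290575621509 [ 0.1029056   0.55584476 -1.49004477]
shift cm [ 2.114e+01 -9.690e+00  1.000e-02] twist -0.741 yaw -117.47 tilt 0.06
```

View pics/c4.png

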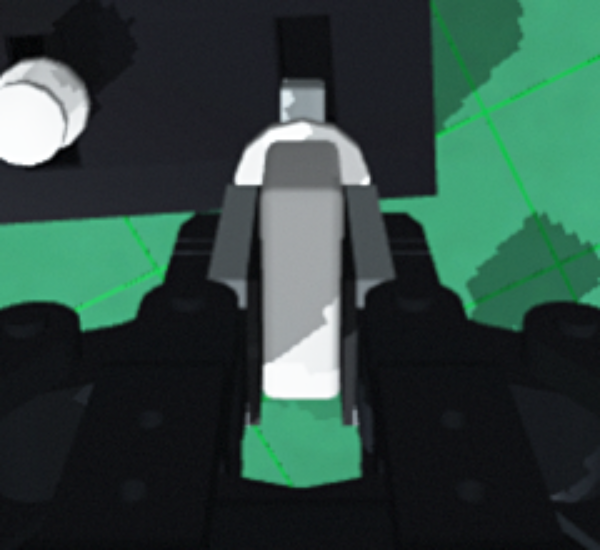

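Run:
```python
from h import *
s=r.read_state();p=r.camera_params('wrist');t=s['tcp_pos']
w,x,y,z=s['ee_rot'];R=Ro.from_quat([x,y,z,w]).as_matrix()
f=lambda P:np.c_[np.array(P)[:,0]/2.5+190,np.array(P)[:,1]/2.5+170]
print('top',(ray(p,f([[264,190],[340,190],[340,398],[264,398]]),t[2]-.147)-t)@R*1000)
print('bar top edge',(ray(p,f([[280,83],[323,83]]),t[2]-.159-.0485)-t)@R*1000)
print('collar',(ray(p,f([[236,180],[370,180],[303,122]]),t[2]-.159-.032)-t)@R*1000)
```

```text
top [[ -5.42440068 -18.15436956 146.99288879]
 [  5.20734902 -18.14500332 146.99700941]
 [  5.59994413  15.39059764 147.00644726]
 [ -5.81238942  15.37711797 147.00202315]]
bar top edge [[ -4.46971994 -17.05988895 207.49356848]
 [  4.34762902 -17.05334475 207.49698554]]
collar [[-1.26534933e+01 -2.30905419e+00  1.90994481e+02]
 [ 1.30416435e+01 -2.28656437e+00  1.91004440e+02]
 [ 1.88804589e-01 -1.39737426e+01  1.90996226e+02]]
```

The stud is out, upright and square in the jaws, with its axis about 1.5 mm towards −y of the tool. Carrying it over the slot.

>>> jog_arm:
  motion: "0.6 4 -2 0 -0.15; 0.6 8 -4 0 -0.3; 0.6 12 -6 0 -0.45; 0.6 16 -8 0 -0.6; 0.6 20 -9 0 -0.74; 0.6 21.2 -9.6 0 -0.74; 0.6 21.2 -9.6 0 -0.74; 0.6 21.2 -9.6 0 -0.74; 0.6 21.2 -9.6 0 -0.74; 0.6 21.2 -9.6 0 -0.74"

```text
t: 6.1
tcp_pos: [0.4703, -0.1273, 0.3045]
ee_rot: [-0.0, 0.794, -0.608, -0.0]
ft_force: [-0.0, -0.3, -0.5]
grip_width: 0.131
```

Run:
```python
from h import *
s=r.read_state();print(s['t'],s['tcp_pos'],s['grip_width'],s['ft_force'],s['q'])
a,p=snap('wrist','w5')
rel([.4697,-.1292,.262],-75)
import pickle;pickle.dump(p,open('w5.pkl','wb'))
c=np.array([.4711,-.1288,.04]);u=np.array([np.cos(.2618),np.sin(.2618),0]);v=np.array([-u[1],u[0],0])
q=proj(p,[c+.0185*i*u+.007*j*v for i,j in((1,1),(1,-1),(-1,-1),(-1,1))]);print(q)
cv2.imwrite('pics/c5.png',cv2.resize(a[100:330,200:440],None,fx=2.5,fy=2.5))
```

```text
6.1 [ 0.47033233 -0.12730086  0.30448209] 0.13108463478385646 [-0.03512916 -0.31384118 -0.48931054] [ 0.46168608  0.36175107 -0.31384468  2.06047325  0.16167855  0.74256283
 -1.26039924]
shift cm [0.15 0.11 4.26] twist 0.001 yaw -74.93 tilt 0.02
[[302.99899405 178.21591644]
 [324.06531047 178.23399139]
 [323.47707846 230.79153587]
 [303.23457086 230.77546452]]
```

View pics/c5.png

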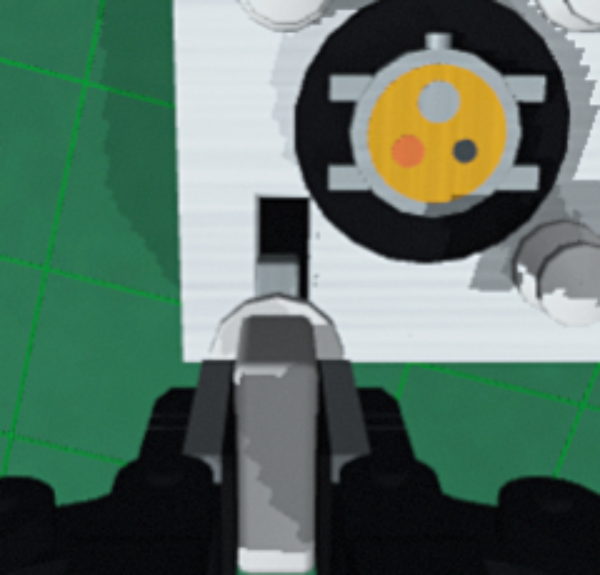

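The slot edges in the picture (302..324, top 178.4) match the prediction (303..324, 178.2). I'll apply the small correction and lower to just above the plate.

>>> jog_arm:
  motion: "0.6 0.15 0.1 1 0; 0.6 0.15 0.1 2 0; 0.6 0.15 0.1 3 0; 0.6 0.15 0.1 4 0; 0.6 0.15 0.1 4 0; 0.6 0.15 0.1 4 0"

```text
t: 6.75
tcp_pos: [0.4695, -0.1305, 0.2642]
ee_rot: [0.0, 0.793, -0.609, -0.0]
ft_force: [0.3, -0.5, -0.3]
grip_width: 0.133
```

Run:
```python
from h import *
s=r.read_state();print(s['t'],s['tcp_pos'],s['grip_width'],s['ft_force'])
rel([.4697,-.1292,.235],-75)
a,p=snap('wrist','w6')
cv2.imwrite('pics/c6.png',cv2.resize(a[150:350,210:410],None,fx=2.8,fy=2.8))
```

```text
6.75 [ 0.4694943  -0.1304625   0.26420548] 0.13278330063852978 [ 0.3165266  -0.48201985 -0.2703832 ]
shift cm [-0.11 -0.05  2.92] twist -0.001 yaw -75.06 tilt 0.06
```

View pics/c6.png

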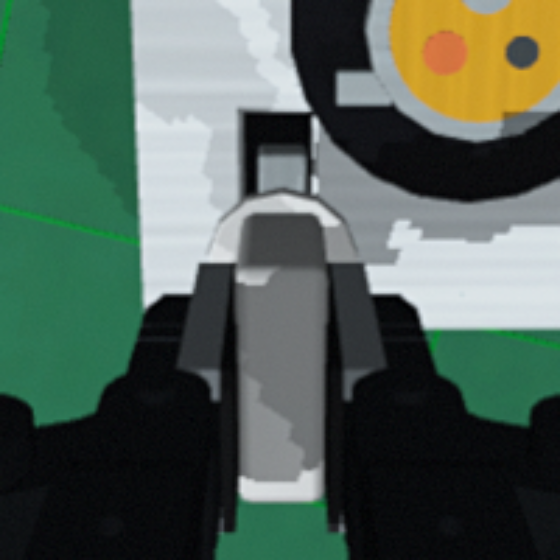

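The bar sits about 1 mm right of the slot's midline (bar 258..306 against slot 242..312 in the crop), which agrees with the pose reading. I'll correct by −0.1 cm and go down.

>>> jog_arm:
  motion: "0.6 -0.1 -0.05 0 0; 0.6 -0.1 -0.05 0.5 0; 0.6 -0.1 -0.05 1 0; 0.6 -0.1 -0.05 1.4 0; 0.6 -0.1 -0.05 1.8 0; 0.6 -0.1 -0.05 2.2 0; 0.6 -0.1 -0.05 2.5 0; 0.6 -0.1 -0.05 2.7 0; 0.6 -0.1 -0.05 2.7 0; 0.6 -0.1 -0.05 2.7 0"

```text
t: 7.8
tcp_pos: [0.4698, -0.1295, 0.2377]
ee_rot: [-0.0, 0.793, -0.609, 0.0]
ft_force: [-0.4, -0.9, 0.0]
grip_width: 0.128
```

Run:
```python
from h import *
s=r.read_state();print(s['t'],s['tcp_pos'],s['grip_width'],s['ft_force'])
rel([.4697,-.1292,.235],-75)
```

```text
7.8 [ 0.4698081  -0.12945114  0.23767334] 0.1284912886680378 [-0.40563851 -0.92205435  0.01837573]
shift cm [-0.03  0.    0.27] twist -0.001 yaw -75.06 tilt 0.0
```

>>> jog_arm:
  motion: "0.6 0 0 0.15 0; 0.6 0 0 0.25 0; 0.6 0 0 0.25 0; 0.6 0 0 0.25 0"

```text
t: 8.2
tcp_pos: [0.4698, -0.1294, 0.2352]
ee_rot: [0.0, 0.793, -0.609, 0.0]
ft_force: [0.0, -0.3, -0.2]
grip_width: 0.13
```

>>> jog_arm:
  motion: "0.6 0 0 0 0; 0.6 0 0 0 0"

```text
t: 8.4
tcp_pos: [0.4698, -0.1295, 0.2352]
ee_rot: [-0.0, 0.793, -0.609, 0.0]
ft_force: [0.1, 0.3, -1.2]
grip_width: 0.13
```

Nearly seated with no force showing. Now the quarter turn (twist −1.57), moving the tool 0.15 and −0.15 cm so the stud turns about its own axis.

>>> jog_arm:
  motion: "0.6 0 0 0 -0.13; 0.6 0.01 -0.04 0 -0.26; 0.6 0.02 -0.06 0 -0.39; 0.6 0.03 -0.08 0 -0.52; 0.6 0.04 -0.1 0 -0.65; 0.6 0.06 -0.12 0 -0.78; 0.6 0.07 -0.13 0 -0.91; 0.6 0.09 -0.14 0 -1.04; 0.6 0.1 -0.15 0 -1.17; 0.6 0.12 -0.15 0 -1.3; 0.6 0.14 -0.15 0 -1.43; 0.6 0.15 -0.15 0 -1.57; 0.6 0.15 -0.15 0 -1.57; 0.6 0.15 -0.15 0 -1.57"

```text
t: 9.8
tcp_pos: [0.4716, -0.1307, 0.2352]
ee_rot: [-0.0, 0.992, 0.128, 0.0]
ft_force: [-0.7, 0.4, 0.4]
grip_width: 0.133
```

Run:
```python
from h import *
s=r.read_state();print(s['t'],s['tcp_pos'],s['grip_width'],s['ft_force'],s['torque'])
rel([.4715,-.1303,.235],15)
a,p=snap('wrist','w7')
cv2.imwrite('pics/c7.png',cv2.resize(a[100:400,120:520],None,fx=1.9,fy=1.9))
```

```text
9.8 [ 0.4715996  -0.13070941  0.23518352] 0.13256336822515088 [-0.65007602  0.38258668  0.41445939] [-0.01664707 -0.02330802 -0.0502254 ]
shift cm [ 0.   -0.04  0.02] twist -0.006 yaw 14.68 tilt 0.01
```

View pics/c7.png

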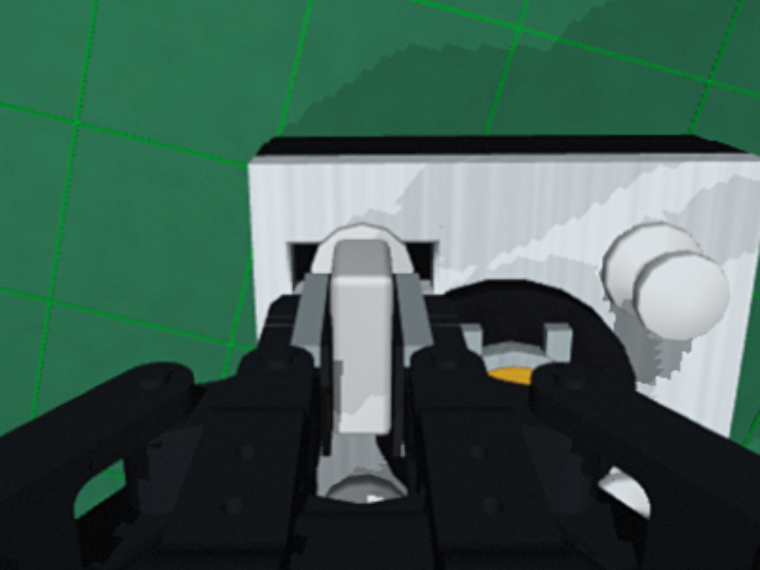

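The stud is turned across the slot, with the wing at crop x≈362 and slot ends visible on both sides of the collar. Releasing and withdrawing.

>>> jog_arm:
  motion: "1.4 0 0 0 0; 1.8 0 0 0 0; 2.4 0 0 0 0; 3 0 0 0 0; 3 0 0 0 0; 3 0 0 0 0; 3 0 0 -1 0; 3 0 0 -3 0; 3 0 0 -6 0; 3 0 0 -9 0; 3 0 0 -10 0; 3 0 0 -10 0"

```text
t: 11.05
tcp_pos: [0.472, -0.1306, 0.3368]
ee_rot: [0.001, 0.992, 0.129, 0.001]
ft_force: [-0.0, 0.6, -0.7]
grip_width: 0.351
```

Run:
```python
from h import *
s=r.read_state();print(s['t'],s['tcp_pos'],s['grip_width'],s['ft_force'])
a,p=snap('wrist','w8');import pickle;pickle.dump(p,open('w8.pkl','wb'))
print(proj(p,[[.4711,-.1288,.088]]))
b,q=snap('side','side8');t,_=snap('top','top8')
print(proj(q,[[.4711,-.1288,.076]]))
o=np.zeros((580,800,3),np.uint8);o[:400,:640]=a;o[400:,:240]=cv2.resize(b[180:240,255:335],(240,180));o[400:,240:600]=cv2.resize(t[160:240,170:330],(360,180));cv2.imwrite('pics/c8.png',o)
```

```text
11.05 [ 0.47195083 -0.13061961  0.33680036] 0.3508942893974454 [-0.03164145  0.59116057 -0.70840447]
[[308.65757408 209.08670956]]
[[302.91690102 207.85578057]]
```

View pics/c8.png

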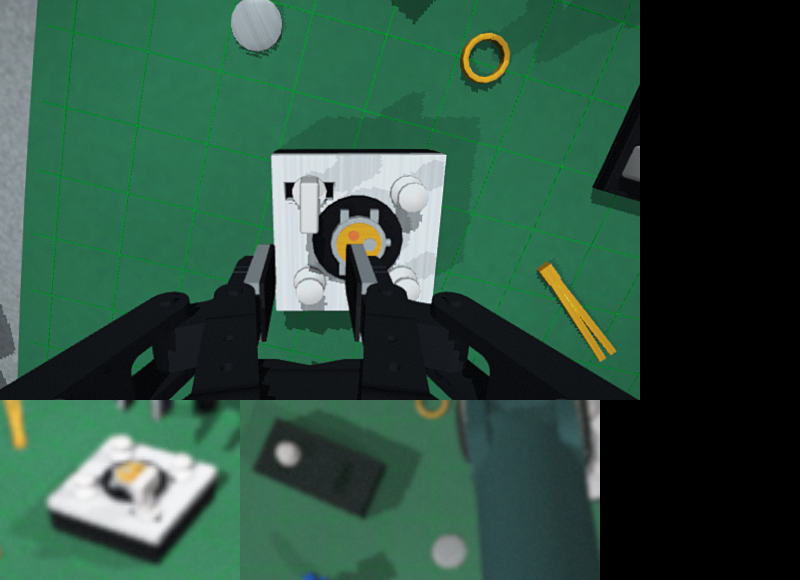

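The wing's top centre is at about (310,208), against a predicted (308.7,209.1). It stands square across the slot with the slot ends visible on either side. The spare is still in its rack slot, and the gripper is open and well clear. Handing in.

```bash
python3 -c "
from cell import r
print(r.job_done())"
```

```text
the job is handed in; nothing more can be done
None
```

The T-stud is in the holder's open slot, turned a quarter turn so its crossbar sits across the slot. I released it and handed the job in at about 11 s of the 43 s allowed. `job_done` reports no verdict.

**What I did:** I gripped the wing in the rack and lifted the stud straight out. Over the slot I made two corrections of about 1–2 mm, lowered the crossbar through until the collar was nearly on the plate, and turned it. I then opened the fingers and backed off about 10 cm.

**Last checks:**
- **Position:** the wing's top centre appeared within about 1.5 px (roughly 1 mm) of where the slot's middle predicted it.
- **Angle:** the wing looked square to the slot in the picture; I did not measure the final angle.
- **Height:** the collar's seating was not measured after release. Before letting go, the tool height put it within about 0.3 mm of the plate, and no contact force had shown yet.
- **Spare post and watch:** the spare looked in place in its rack slot. The wrist force was only about 1 N at each reading while the stud was over the holder. I did not measure contact on the watch directly.

**Disagreement:** the wing measured about 4° off the rack's axis while in the rack. I gripped at the wing's own angle, and the stud came out square in the jaws. No check failed.

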